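# Build the lens stack of a desk magnifier at the craft table

## Robot

A 6-joint arm with a two-finger parallel gripper is mounted at the origin on the work surface. World frame = base frame: x ahead of the robot, y to its left, z up, the work surface at z = 0. Lengths are in mm, angles in degrees, forces in N, time in s.
With the tool pointing down it reaches from about 250 to 800 mm from the base axis. Payload 3.9 kg.
Tool frame: the origin (TCP) lies between the finger pads; the fingertips stand 19 mm ahead of it and the grasp point (between the pads) is the TCP; z points along the fingers, y is the line along which they close (so a half turn about z gives the same grasp; the last joint's range is limited). The gripper opens to 85 mm and grips with 20 to 120 N. Pads are 22 mm wide; open, the fingers measure 114 mm over their backs; the gripper's body (76 mm by 85 mm) begins 54 mm behind the grasp point. The pads swing forward as they close: fully open they stand 13 mm farther back than shut.
Start: joints at [-68.354, 14.897, -7.913, 67.191, 0, 90], TCP at [193.655, -487.968, 250.304] pointing down, gripper open.
Joint ranges: [-159.42, 159.42], [-47.68, 98.78], [-73.54, 78.23], [-108.79, 121.32], [-90, 84.71], [-180, 180]. Speed limits (degrees/s): [147.25, 147.25, 180, 180, 180, 180].

## Interface

Orientations are given as [roll, pitch, yaw] about the fixed x, y, z axes, in that order (R = Rz(yaw) Ry(pitch) Rx(roll)).
In Python, from station import ctrl, optics, job, finder gives the robot as it stands. Calls block until the motion is done:
- ctrl.move_to(position, orientation): joint-space move of the TCP to a pose.
- ctrl.move_l(position, vel=150, attitude=None): straight line of the TCP; attitude=None keeps the orientation; vel is the mean speed in mm/s.
- ctrl.move_joints(angles): joint-space move.
- ctrl.command_gripper(opening, grip_force=None): finger opening in mm; grip_force is the grip in N (None keeps the last); returns when the fingers have stopped.
- ctrl.wait(seconds).
- ctrl.ik(position, orientation): joint angles nearest the present ones, or None.
- ctrl.get_state(): the state.
- optics.snapshot(name): name is "scene" or "top"; returns a dict with "img" (400x640x3 uint8, blue, green, red), "mtx" (3x3 intrinsics, pixels), "extrinsics" (4x4, takes a point from camera to world coordinates). Camera axes: x right, y up, looking along -z (the intrinsics and any distortion apply to the point x, -y, -z); pixel columns grow to the right and rows downward; lengths in mm; the calibration is good to about 2 mm. A picture is of the moment at which its call begins. There is no depth.
A pose or a line that the arm cannot do raises ctrl.IKError and nothing moves.
- job.close_job(): hands the job in; it is judged then, once.
Trained networks look in a picture, given as the dict that the camera call returned (one of the last four; its "shot" number tells which), for a name from the list of things; names that differ only in an ending like _2 or _b are one class to them, and where a whole thing is asked for, a point or a joint stands for the part that bears it (a point fixed in the world has none). Each returns a list of dicts, best first, with "p" (0 to 1); they miss things now and then, are a little off and sometimes report something else, mostly with a low value. They report only what shows in the picture. A call takes as long as a camera call. They do not tell look-alikes from the thing itself.
- finder.recognise(query, picture): "uv" ([column, row] in pixels, amid what is visible of it).
- finder.spot_point(query, picture): "uv" ([column, row] in pixels: a listed point, or the origin of a listed thing).
The state is a dict: "time_s": time; "joint_positions": joint angles; "qvel": joint speeds; "tau": joint torques, N m; "eef_pos": TCP position; "eef_rot": TCP orientation; "force": force on the tool from outside, world axes, zero at the start; "ft_torque": the same for the moment, N m; "opening": finger opening in mm; "finger_force": force on a finger pad.
Only numpy, scipy, OpenCV 4.12 (cv2) and the standard library are available. Lean on these libraries where they do the work, as an engineer would, in place of code of your own. Each camera call takes 0.05 s, during which the arm holds its last target. There are 200 camera calls.

## Task

Build up the desk magnifier: into its leaning pink cell put first the black spacer, then the glass lens dome up, then the brass retaining ring, each squarely seated on the one before, and let go of them. Set the glass down gently, never let it drop, and leave the other things on the table where they are.

Things in the scene. Friction and masses are not known exactly. Their poses are not given: they have to be found in the camera images.
- spacer_mid (a point): Spacer: matt black plastic ring, 48 mm outside, 38 mm inside, 12 mm tall. The point is at its centre, half-way up. It lies flat on the mat at the start, and its z axis is the ring's axis.
- lens_mid (a point): Lens: clear pale-blue glass disc, 48 mm across, 10 mm thick at the rim, with a low dome on top (28 mm across, rising 3 mm above the flat rim). It lies dome up, and goes into the magnifier dome up. The point is on its axis, 5 mm above its flat underside (half-way up the rim); its z axis is its own axis, pointing out of the dome.
- retainer_mid (a point): Retaining ring: brass ring, 48 mm outside, 36 mm inside, 10 mm tall. The point is at its centre, half-way up. It lies flat on the mat at the start, and its z axis is the ring's axis.
- cell: Open lens cell (pink walls on a white plate) of a white desk-magnifier stand; fixed. Origin: middle of its floor (the spacer's seat), 75 mm above the stand's underside. z: the cell's axis, pointing out of its mouth, leaning 35 degrees from vertical towards the robot's side (yaw varies); x: up the slope; y: level. 28 mm light hole in the floor. The slick parts, let go, slide 3 to 4 mm down to the low wall, as they should.
- cell_mouth (a point): On the cell's axis, 36 mm from its floor (stack of three: 32 mm). Two curved walls, inner radius 27.5 mm, 30 mm deep, flared lip up to 36 mm, cover 43 degrees either side of -x (low) and +x (high). The +y and -y sides are open, and the floor plate ends 22 mm from the axis there: fingers closing along the cell's y pass down beside a part.
- stand: The magnifier's fixed stand: round white foot 110 mm across and 12 mm thick with a short post that bears the cell above it. Origin: centre of the foot's underside, on the mat.
- mat: Green cutting mat, fixed, 440 x 620 mm and 3 mm thick; origin on the table under its centre. The three optical parts, the eraser, the spool, the tape and the magnifier stand rest on it (surface at z = 3 mm).
- eraser: Bystander: pink eraser, 42 x 18 x 12 mm, lying among the optical parts. Origin at the centre of its underside.
- spool: Bystander: small wooden thread spool, 24 mm across, 25 mm tall, standing among the optical parts. Origin at the centre of its underside.
- tape: Bystander: roll of white tape lying flat, 96 mm across, 76 mm hole, 24 mm tall (NOT part of the stack). Origin at the centre of its underside.
- glue: Bystander: white glue bottle with red cap, 48 mm across, 130 mm tall, right of the mat. Origin at the centre of its underside.
- pastels: Bystander: flat white tray of coloured pastels, 170 x 110 x 20 mm, left of the mat. Origin at the centre of its underside.
- stapler: Bystander: black stapler, 120 x 34 mm, about 55 mm tall, right of the mat. Origin at the centre of its underside.
Not all that is in view belongs to the job. Of the things shaped like the part that bears retainer_mid, the brass one is meant.

How it is judged (in metres and radians):
On the way, in this order (a step that is already met when the one before it is completed fails the run):
1. the spacer is seated on the floor of the cell and let go (x of spacer_mid in the frame of cell between -0.0055 and 0.0055 m and y of spacer_mid in the frame of cell between -0.0055 and 0.0055 m and z of spacer_mid in the frame of cell between 0.003 and 0.009 m and angle between the z axis of spacer_mid and the z axis of cell, either way round below 0.12 rad and contact force between the fingers and spacer below 0.05 N), for 0.2 s.
2. the lens is seated on the spacer, dome up, and let go (x of spacer_mid in the frame of cell between -0.0055 and 0.0055 m and y of spacer_mid in the frame of cell between -0.0055 and 0.0055 m and z of spacer_mid in the frame of cell between 0.003 and 0.009 m and angle between the z axis of each of spacer_mid, lens_mid and the z axis of cell, either way round below 0.12 rad and x of lens_mid in the frame of cell between -0.0055 and 0.0055 m and y of lens_mid in the frame of cell between -0.0055 and 0.0055 m and z of lens_mid in the frame of cell between 0.014 and 0.02 m and angle between lens_mid's own z axis and vertical below 1 rad and contact force between the fingers and lens below 0.05 N), for 0.2 s.
3. the retaining ring is seated on the lens and let go (x of spacer_mid in the frame of cell between -0.0055 and 0.0055 m and y of spacer_mid in the frame of cell between -0.0055 and 0.0055 m and z of spacer_mid in the frame of cell between 0.003 and 0.009 m and angle between the z axis of each of spacer_mid, lens_mid, retainer_mid and the z axis of cell, either way round below 0.12 rad and x of lens_mid in the frame of cell between -0.0055 and 0.0055 m and y of lens_mid in the frame of cell between -0.0055 and 0.0055 m and z of lens_mid in the frame of cell between 0.014 and 0.02 m and x of retainer_mid in the frame of cell between -0.0055 and 0.0055 m and y of retainer_mid in the frame of cell between -0.0055 and 0.0055 m and z of retainer_mid in the frame of cell between 0.024 and 0.03 m and contact force between the fingers and retainer below 0.05 N), for 0.2 s.
At the end, for the whole second after the job is handed in: Spacer, lens (dome up), retaining ring in that order in the cell: centres 6, 17 and 27 mm (+-3) above its floor and within 5.5 mm of its axis along its x and y, square to it within 0.12 rad, let go and still (under 0.02 m/s) (all of step 3 and angle between lens_mid's own z axis and vertical below 1 rad and contact force between the fingers and spacer below 0.05 N and contact force between the fingers and lens below 0.05 N and linear speed of each of spacer, lens, retainer below 0.02 m/s); the robot touches nothing.
It fails at once if the glass lens falls: it moves faster than 0.4 m/s (a drop of about 8 mm) while the fingers do not touch it (contact force between the fingers and lens below 0.05 N and linear speed of lens above 0.4 m/s).
It fails at once if one of the other things on the table (eraser, spool, tape, glue bottle, pastels, stapler) is moved by more than 30 mm (distance of any of eraser, spool, tape, glue, pastels, stapler from where it was at the start of the episode above 0.03 m).
It also fails if it takes over 54 s, if anything falls off the work surface, if the arm or the gripper's body presses on something with over 40 N, if the wrist force passes 120 N, or if a joint passes its speed limit or range.

## Working session

There is one attempt and no reset: what is moved stays moved. The work goes in short steps, each a Python script; the robot and the scene stay as the last script left them, time stands still between calls to the robot, and variables do not carry over. Pictures are saved under pics/ and viewed, at most 10 in all, crops included, and the job is handed in when it is done.

```bash
ls; mkdir -p pics
python3 - <<'E'
from station import ctrl, optics, job, finder
import cv2, numpy as np
for n in ["scene","top"]:
    s=optics.snapshot(n); cv2.imwrite(f"pics/{n}0.png",s["img"])
    print(n,s.keys(),s["mtx"].tolist(),np.round(s["extrinsics"],3).tolist())
    for q in ["spacer_mid","lens_mid","retainer_mid","cell","cell_mouth","stand","mat","eraser","spool","tape"]:
        r=finder.spot_point(q,s); print(q,[(np.round(d["uv"],1).tolist(),round(d["p"],2)) for d in r[:4]])
print(ctrl.get_state())
E
```

```text
pics
scene dict_keys(['img', 'mtx', 'extrinsics', 'shot']) [[408.48809230435535, 0.0, 316.9398740301382], [0.0, 408.48809230435535, 196.10314767199122], [0.0, 0.0, 1.0]] [[0.02, -0.78, 0.626, 1125.413], [1.0, 0.008, -0.021, 38.637], [0.011, 0.626, 0.78, 940.382], [0.0, 0.0, 0.0, 1.0]]
spacer_mid [([227.6, 217.6], 0.65)]
lens_mid [([295.7, 211.7], 0.77), ([447.7, 240.7], 0.63)]
retainer_mid [([294.6, 251.3], 0.71), ([473.3, 186.7], 0.7), ([375.1, 223.1], 0.5), ([378.2, 158.1], 0.5)]
cell [([334.5, 269.6], 0.78)]
cell_mouth [([333.5, 252.3], 0.8), ([331.2, 213.1], 0.4)]
stand [([332.2, 280.0], 0.92), ([151.9, 254.7], 0.54)]
mat [([294.3, 252.9], 0.93), ([195.1, 291.7], 0.48)]
eraser []
spool [([330.4, 280.4], 0.66), ([329.2, 217.3], 0.47)]
tape [([195.2, 290.4], 0.94), ([334.5, 268.9], 0.29)]
top dict_keys(['img', 'mtx', 'extrinsics', 'shot']) [[369.78144041025826, 0.0, 323.63772894517314], [0.0, 369.78144041025826, 201.97540685771102], [0.0, 0.0, 1.0]] [[0.011, 0.992, -0.125, 317.144], [-1.0, 0.008, -0.023, 61.835], [-0.022, 0.125, 0.992, 1113.867], [0.0, 0.0, 0.0, 1.0]]
spacer_mid [(
[... 442 characters left out ...]
 136.3], 0.63)]
{'time_s': 1.1, 'joint_positions': array([-6.83532414e+01,  1.48963679e+01, -7.91067325e+00,  6.71915758e+01,
        7.68136286e-04,  8.99999922e+01]), 'qvel': array([-0.02171337,  0.04468065, -0.06070709,  0.07757355,  0.05106946,
       -0.00296305]), 'tau': array([ 6.09367744e-04, -4.05626285e+01,  2.54240298e+01,  1.12979509e-03,
        3.18850653e-04, -8.43472812e-07]), 'eef_pos': array([ 193.66793086, -487.97450959,  250.32161408]), 'eef_rot': array([ 1.79998617e+02, -7.68136098e-04,  2.16467665e+01]), 'force': array([-0.90023553,  0.25307067,  0.00959596]), 'ft_torque': array([-0.01346791, -0.06206647,  0.00688087]), 'finger_force': 0.0, 'opening': 85.21564704295608}
```

View pics/scene0.png

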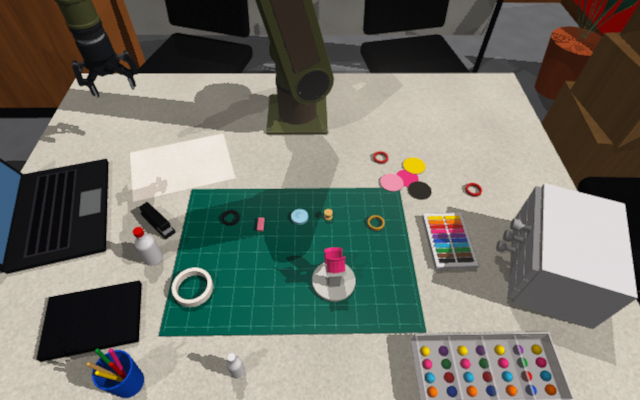

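View pics/top0.png

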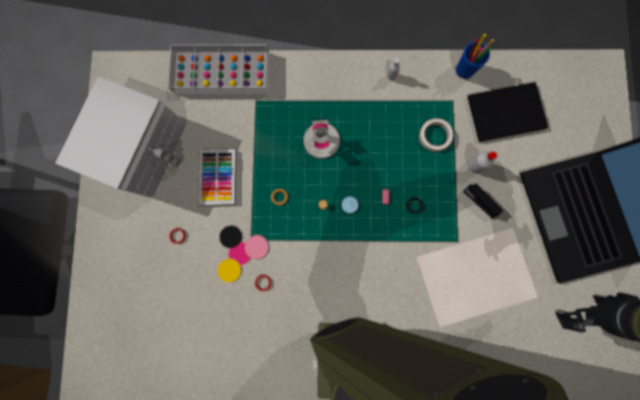

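The scene picture shows the spacer at about (230,217), the lens at (300,216), the brass ring at (376,222), and the pink cell on its foot at (334,262). In the top picture they are at about (415,204), (350,205), (279,197) and (320,130–145). Next I segment them and measure each one.

```bash
cat > vis.py <<'E'
import cv2, numpy as np
from scipy.optimize import minimize, least_squares
def proj(P,s):
    E=s["extrinsics"]; p=(np.asarray(P,float)-E[:3,3])@E[:3,:3]
    p=p*[1,-1,-1]; u=p@s["mtx"].T; return u[:,:2]/u[:,2:]
def ray(uv,s,z):
    E=s["extrinsics"]; d=np.linalg.inv(s["mtx"])@[uv[0],uv[1],1.]
    d=E[:3,:3]@(d*[1,-1,-1]); o=E[:3,3]; return (o+d*(z-o[2])/d[2])[:2]
def cellR(psi):
    a=np.radians(35);p=np.radians(psi);Rz=np.array([[np.cos(p),-np.sin(p),0],[np.sin(p),np.cos(p),0],[0,0,1]])
    return Rz@np.array([[np.cos(a),0,-np.sin(a)],[0,1,0],[np.sin(a),0,np.cos(a)]])
def seg(s,kind,box):
    im=s["img"]; hsv=cv2.cvtColor(im,cv2.COLOR_BGR2HSV).astype(int); H,S,V=hsv[...,0],hsv[...,1],hsv[...,2]
    b,g,r=[im[...,i].astype(int) for i in range(3)]
    m={"pink":(r-g>50)&(H>150),"black":(V<45),"lens":(b>140)&(r>90),"brass":(r-b>50)&(H<30)&(r>g*0.95),"white":(S<60)&(V>110)}[kind]
    k=np.zeros(m.shape,bool); k[box[1]:box[3],box[0]:box[2]]=True
    m&=k
    n,l,st,c=cv2.connectedComponentsWithStats(m.astype(np.uint8)); 
    return m,[(st[i][4],np.round(c[i],2).tolist()) for i in np.argsort(-st[1:,4])[:3]+1]
def disc(c,R,r,h,s,SS=8,hole=0):  # rendered centroid of a ring (axis vertical)
    t=np.linspace(0,2*np.pi,90); ring=np.c_[np.cos(t),np.sin(t)]
    def pts(rad,z): return np.c_[c[0]+rad*ring[:,0],c[1]+rad*ring[:,1],np.full(90,z)]
    out=proj(np.r_[pts(R,h[0]),pts(R,h[1])],s); hull=cv2.convexHull((out*SS).astype(np.int32))
    img=np.zeros((400*SS,640*SS),np.uint8); cv2.fillPoly(img,[hull],1)
    if hole:
        a=np.zeros_like(img);b=np.zeros_like(img)
        cv2.fillPoly(a,[(proj(pts(hole,h[0]),s)*SS).astype(np.int32)],1);cv2.fillPoly(b,[(proj(pts(hole,h[1]),s)*SS).astype(np.int32)],1)
        img[(a&b)>0]=0
    M=cv2.moments(img,True); return np.array([M["m10"]/M["m00"],M["m01"]/M["m00"]])/SS-0.5
E
python3 - <<'E'
from vis import *
from station import optics
import pickle
S={n:optics.snapshot(n) for n in ["scene","top"]}; pickle.dump(S,open("S0.pkl","wb"))
boxes={"scene":dict(black=(215,205,245,228),lens=(286,203,313,228),brass=(362,210,390,234),pink=(315,240,355,280),white=(305,255,362,305)),
"top":dict(black=(402,192,428,216),lens=(337,192,362,218),brass=(266,185,292,210),pink=(300,115,340,160),white=(298,115,345,162))}
for n,s in S.items():
    for k,b in boxes[n].items():
        m,c=seg(s,k,b); print(n,k,c)
        z={"black":9,"lens":8,"brass":8}.get(k)
        if z: print("   ",ray(c[0][1],s,z))
a=S["scene"]["img"][235:305,295:375]; b=S["top"]["img"][112:165,290:350]
a=cv2.resize(a,(640,560),interpolation=cv2.INTER_CUBIC)[:, :400+240]
b=cv2.resize(b,None,fx=6,fy=6,interpolation=cv2.INTER_CUBIC)
cv2.imwrite("pics/a.png",cv2.resize(np.hstack([cv2.resize(a,(400,350)),cv2.resize(b,(396,350))]),None,fx=1,fy=1))
E
```

```text
scene black [(np.int32(186), [229.31, 217.49])]
    [ 452.31038914 -183.36379455]
scene lens [(np.int32(195), [299.23, 215.64])]
    [447.4714019   12.07137828]
scene brass [(np.int32(111), [375.94, 222.04])]
    [472.01939079 226.15769286]
scene pink [(np.int32(463), [334.35, 259.72])]
scene white [(np.int32(1035), [333.31, 283.14])]
top black [(np.int32(156), [414.86, 204.92])]
    [ 449.97384604 -185.22305474]
top lens [(np.int32(183), [349.38, 204.28])]
    [450.35345433  10.44507869]
top brass [(np.int32(102), [279.18, 196.56])]
    [472.0924548  222.84740539]
top pink [(np.int32(84), [321.6, 144.64]), (np.int32(59), [319.25, 125.46])]
top white [(np.int32(649), [319.87, 140.65])]
```

View pics/a.png

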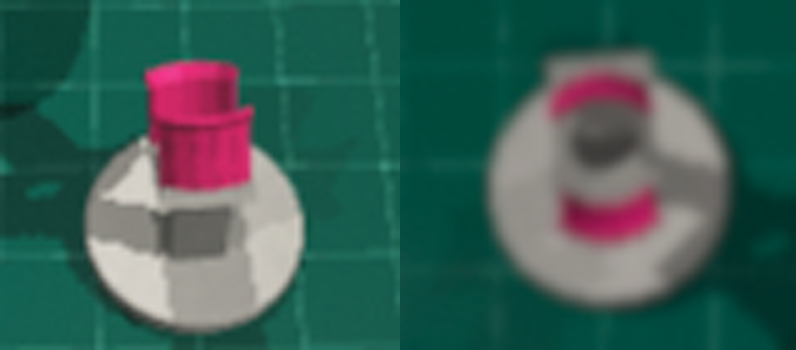

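```bash
cat >> vis.py <<'E'
def render_walls(x,y,psi,s,box,SS=6,wall=3.0):
    R=cellR(psi); o=np.array([x,y,78.]); x0,y0,x1,y1=box
    img=np.zeros(((y1-y0)*SS,(x1-x0)*SS),np.uint8)
    for c in (0,180):
        t=np.radians(c+np.linspace(-43,43,19))
        def q(r,z): return np.c_[r*np.cos(t),r*np.sin(t),np.full(19,z)]@R.T+o
        for i in range(18):
            P=[]
            for r,z in ((27.5,0),(27.5,30),(30,36),(27.5+wall,36),(27.5+wall,0)): P.append(q(r,z)[i:i+2])
            u=(proj(np.concatenate(P),s)+0.5-[x0,y0])*SS
            cv2.fillConvexPoly(img,cv2.convexHull(u.astype(np.int32)),255)
    img=cv2.resize(img,(x1-x0,y1-y0),interpolation=cv2.INTER_AREA)/255.
    return img
def pinkness(s,box):
    x0,y0,x1,y1=box; im=s["img"][y0:y1,x0:x1].astype(float)
    # ratio-based, insensitive to shading
    return np.clip(((im[...,2]-im[...,1])/(im.max(2)+20)-0.15)/0.45,0,1)
def fit_cell(Ss,boxes,x0=(560,5,3)):
    best=None
    Pk=[pinkness(s,b) for s,b in zip(Ss,boxes)]
    def cost(p):
        return sum(np.sum((cv2.GaussianBlur(render_walls(p[0],p[1],p[2],s,b,wall=p[3]),(0,0),.8)-cv2.GaussianBlur(k,(0,0),.8))**2) for s,b,k in zip(Ss,boxes,Pk))
    for psi in (-15,0,15):
        r=minimize(cost,[x0[0],x0[1],psi,3],method="Nelder-Mead",options=dict(initial_simplex=[[x0[0],x0[1],psi,3],[x0[0]+10,x0[1],psi,3],[x0[0],x0[1]+10,psi,3],[x0[0],x0[1],psi+10,3],[x0[0],x0[1],psi,4]],xatol=.05,fatol=.01,maxiter=300))
        if best is None or r.fun<best.fun: best=r
    return best
E
python3 - <<'E'
from vis import *
import pickle
S=pickle.load(open("S0.pkl","rb"))
B={"scene":(310,235,360,285),"top":(298,110,345,160)}
x0=[ray((332,280),S["scene"],3),ray((320,144),S["top"],3)]; print("stand",x0)
m=np.mean(x0,0)
for ns in (["scene"],["top"],["scene","top"]):
    r=fit_cell([S[n] for n in ns],[B[n] for n in ns],m); print(ns,r.x.round(2),round(r.fun,2))
# foot: non-green region in the image, circle top z=15
for n,b in (("scene",(300,255,365,305)),("top",(296,118,345,165))):
    s=S[n]; im=s["img"].astype(float); w=np.clip((im[...,2]/(im[...,1]+5)-0.4)/0.4,0,1)
    x0_,y0_,x1_,y1_=b
    def c(p):
        t=np.linspace(0,2*np.pi,60); P=[np.c_[p[0]+55*np.cos(t),p[1]+55*np.sin(t),np.full(60,z)] for z in (3,15)]
        u=(proj(np.concatenate(P),s)+.5-[x0_,y0_])*6
        g=np.zeros(((y1_-y0_)*6,(x1_-x0_)*6),np.uint8); cv2.fillConvexPoly(g,cv2.convexHull(u.astype(np.int32)),255)
        g=cv2.resize(g,(x1_-x0_,y1_-y0_),interpolation=cv2.INTER_AREA)/255.
        d=(g-w[y0_:y1_,x0_:x1_])**2
        lim=(285-y0_) if n=="scene" else (135-y0_)   # rows clear of the cell
        return d[lim-5 if n=="scene" else lim:].sum()
    r=minimize(c,m,method="Nelder-Mead",options=dict(initial_simplex=[m,m+[8,0],m+[0,8]])); print("foot",n,r.x.round(2),round(r.fun,2))
E
```

```text
stand [array([645.6715798 ,  96.22566149]), array([637.82709003, 101.36164235])]
['scene'] [648.29  99.01   3.97   3.6 ] 1.06
['top'] [647.9   98.44   7.33   3.23] 3.7
['scene', 'top'] [648.03  98.88   4.54   3.62] 6.25
foot scene [648.12  99.15] 1.76
foot top [646.8   97.57] 9.9
```

```bash
cat > h.py <<'E'
from station import ctrl, optics, job, finder
from vis import *
from scipy.spatial.transform import Rotation as Rot
CELL=np.array([647.8,98.6,78.]); PSI=5.
def cpose(h,flip,x=0,y=0):
    C=cellR(PSI); yt=C[:,1]*(-1 if flip else 1); zt=-C[:,2]
    R=np.c_[np.cross(yt,zt),yt,zt]
    return CELL+C@[x,y,h], Rot.from_matrix(R).as_euler("xyz",degrees=True)
def down(yaw): return [180,0,yaw]
def T(): return round(ctrl.get_state()["time_s"],2)
E
python3 - <<'E'
from h import *
np.set_printoptions(suppress=True,precision=1)
for f in (0,1):
    for h in (16,40,110): p,o=cpose(h,f); print(f,h,p,o,ctrl.ik(p,o))
for n,p in (("sp",(451.1,-184.3)),("le",(448.9,11.3)),("re",(472,224.5))):
    for yaw in (-90,0,90,180):
        print(n,yaw,ctrl.ik([*p,22],down(yaw)))
print(T())
E
```

```text
0 16 [638.7  97.8  91.1] [-180.   35. -175.] [ 10.1  18.4 -45.3  -8.6  -2.9   4.1]
0 40 [624.9  96.6 110.8] [-180.   35. -175.] [ 10.2  15.4 -45.6  -5.9  -3.    4.3]
0 110 [584.9  93.1 168.1] [-180.   35. -175.] [ 10.7   6.7 -45.4   3.   -3.3   4.7]
1 16 [638.7  97.8  91.1] [180. -35.   5.] [  10.1   18.4  -45.3   -8.6   -2.9 -175.9]
1 40 [624.9  96.6 110.8] [180. -35.   5.] [  10.2   15.4  -45.6   -5.9   -3.  -175.7]
1 110 [584.9  93.1 168.1] [180. -35.   5.] [  10.7    6.7  -45.4    3.    -3.3 -175.3]
sp -90 [ -22.2   23.8  -33.7   32.5    0.  -112.2]
sp 0 [-22.2  23.8 -33.7  32.5   0.  157.8]
sp 90 [-22.2  23.8 -33.7  32.5   0.   67.8]
sp 180 [-22.2  23.8 -33.7  32.5   0.  -22.2]
le -90 [  1.4  21.  -38.9  30.1   0.  -88.6]
le 0 [   1.4   21.   -38.9   30.1    0.  -178.6]
le 90 [  1.4  21.  -38.9  30.1   0.   91.4]
le 180 [  1.4  21.  -38.9  30.1   0.    1.4]
re -90 [ 25.4  26.4 -28.7  34.9   0.  -64.6]
re 0 [  25.4   26.4  -28.7   34.9    0.  -154.6]
re 90 [ 25.4  26.4 -28.7  34.9   0.  115.4]
re 180 [ 25.4  26.4 -28.7  34.9   0.   25.4]
1.2
```

```bash
cat >> h.py <<'E'
def squeeze2(p,z=22.,force=25):
    ctrl.move_to([*p,90],down(90)); ctrl.move_l([*p,z],vel=150); print("at",T(),ctrl.get_state()["force"].round(1))
    ctrl.command_gripper(40,force); s=ctrl.get_state(); print("sq1",T(),round(s["opening"],1),round(s["finger_force"],1),s["eef_pos"].round(1))
    ctrl.command_gripper(60); ctrl.move_to([*p,z],down(180))
    ctrl.command_gripper(40); s=ctrl.get_state(); print("sq2",T(),round(s["opening"],1),round(s["finger_force"],1),s["eef_pos"].round(1))
E
python3 - <<'E'
from h import *
import pickle
p=(451.1,-184.3)
squeeze2(p)
ctrl.command_gripper(62); ctrl.move_l([*p,70],vel=200); print(T())
ctrl.move_to([330,-60,150],down(180)); print(T())
S={n:optics.snapshot(n) for n in ["scene","top"]}; pickle.dump(S,open("S1.pkl","wb"))
for n,b in (("scene",(210,200,250,232)),("top",(400,190,430,218))):
    m,c=seg(S[n],"black",b); print(n,c,ray(c[0][1],S[n],9))
E
```

```text
at 3.38 [ 0.2 -0.3 -0.2]
sq1 3.84 47.0 24.8 [ 451.9 -184.7   23.2]
sq2 5.79 45.9 25.7 [ 451.2 -184.4   22.2]
6.48
7.27
scene [(np.int32(120), [228.98, 218.04])] [ 454.19369514 -184.06718042]
top [(np.int32(47), [410.28, 203.79]), (np.int32(22), [421.45, 205.23]), (np.int32(4), [400.5, 206.5])] [ 453.26524409 -171.64577995]
```

Run:
```python
from vis import *
import pickle
S0=pickle.load(open("S0.pkl","rb"));S=pickle.load(open("S1.pkl","rb"))
f=lambda s,b:cv2.resize(s["img"][b[1]:b[3],b[0]:b[2]],(390,290),interpolation=cv2.INTER_CUBIC)
sc=(205,200,255,237); tp=(390,185,440,222)
cv2.imwrite("pics/b.png",np.vstack([np.hstack([f(S0["scene"],sc),f(S["scene"],sc)]),np.hstack([f(S0["top"],tp),f(S["top"],tp)])]))
```

```text
(no output)
```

View pics/b.png

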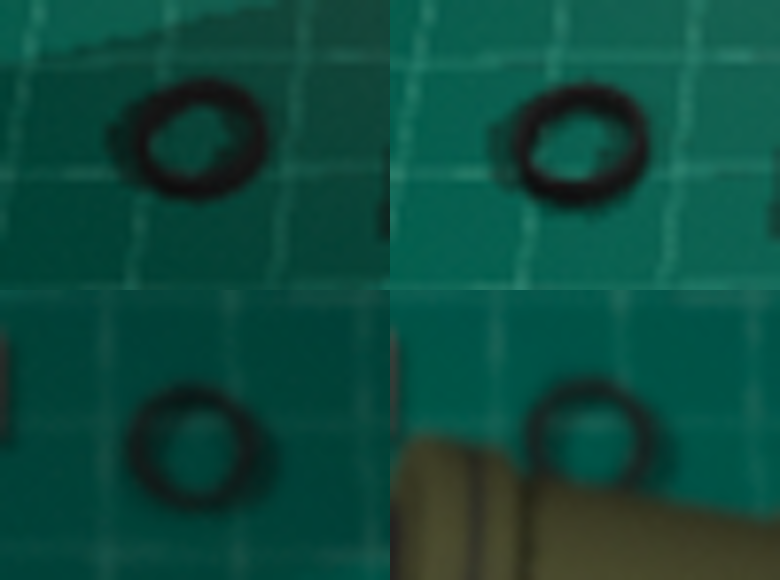

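```bash
cat >> vis.py <<'E'
def fit_ring(s,w,box,x0,h,R=24,hole=0):
    x0_,y0_,x1_,y1_=box; SS=6; w=cv2.GaussianBlur(w[y0_:y1_,x0_:x1_],(0,0),.6); t=np.linspace(0,2*np.pi,60)
    def c(p):
        Q=lambda r,z:(proj(np.c_[p[0]+r*np.cos(t),p[1]+r*np.sin(t),np.full(60,z)],s)+.5-[x0_,y0_])*SS
        g=np.zeros(((y1_-y0_)*SS,(x1_-x0_)*SS),np.uint8); cv2.fillConvexPoly(g,cv2.convexHull(np.r_[Q(R,3),Q(R,3+h)].astype(np.int32)),255)
        if hole:
            a=np.zeros_like(g);b=np.zeros_like(g);cv2.fillConvexPoly(a,Q(hole,3).astype(np.int32),1);cv2.fillConvexPoly(b,Q(hole,3+h).astype(np.int32),1); g[(a&b)>0]=0
        g=cv2.GaussianBlur(cv2.resize(g,(x1_-x0_,y1_-y0_),interpolation=cv2.INTER_AREA)/255.,(0,0),.6+p[2]**2)
        A=np.c_[g.ravel(),np.ones(g.size)]; r=A@np.linalg.lstsq(A,w.ravel(),rcond=None)[0]-w.ravel(); return (r**2).sum()
    r=minimize(c,[*x0,.5],method="Nelder-Mead",options=dict(initial_simplex=[[*x0,.5],[x0[0]+6,x0[1],.5],[x0[0],x0[1]+6,.5],[*x0,1]],xatol=.05,fatol=1e-4)); return r.x.round(2),round(r.fun,3)
def chroma(s):
    im=s["img"].astype(float); return (im[...,2]+5)/(im[...,1]+5)
E
python3 - <<'E'
from vis import *
import pickle
S0=pickle.load(open("S0.pkl","rb"));S1=pickle.load(open("S1.pkl","rb"))
sc=dict(sp=(215,205,248,232),le=(285,202,315,230),re=(361,208,392,236)); tp=dict(sp=(402,192,428,218),le=(336,191,363,218),re=(265,184,293,210))
pr=dict(sp=((451,-184),12,19),le=((449,11),11,0),re=((472,224),10,18))
for k,(x0,h,ho) in pr.items():
    for nm,S in (("S0",S0),("S1",S1)):
        for n,b in (("scene",sc),("top",tp)):
            s=S[n]; print(k,nm,n,*fit_ring(s,chroma(s),b[k],x0,h,24,ho), *fit_ring(s,s["img"].max(2).astype(float)/100,b[k],x0,h,24,ho) )
E
```

```text
sp S0 scene [ 4.5128e+02 -1.8122e+02  4.3000e-01] 4.485 [ 451.85 -182.97    0.89] 2.677
sp S0 top [ 450.54 -184.02    0.77] 1.868 [ 449.26 -185.07    1.1 ] 1.053
sp S1 scene [ 4.5329e+02 -1.8410e+02  3.3000e-01] 3.504 [ 455.07 -184.98    0.91] 3.493
sp S1 top [ 406.49 -178.03    2.68] 20.582 [ 449.8  -186.84    0.99] 7.187
le S0 scene [449.48  11.46   0.6 ] 1.728 [447.82  12.56   0.61] 15.219
le S0 top [449.22   9.88   1.06] 5.834 [450.12  10.6    0.64] 1.315
le S1 scene [449.09  11.44   0.64] 1.618 [447.76  12.57   0.62] 18.831
le S1 top [449.16   9.44   1.07] 6.08 [450.18  10.48   0.64] 1.597
re S0 scene [472.87 224.73   0.51] 2.284 [4.7005e+02 2.2686e+02 2.0000e-02] 13.302
re S0 top [472.34 223.03   1.03] 2.066 [4.7296e+02 2.2472e+02 2.3000e-01] 2.638
re S1 scene [472.79 224.39   0.53] 3.085 [470.73 227.17   0.  ] 18.657
re S1 top [472.34 223.03   1.01] 2.135 [4.7322e+02 2.2486e+02 2.3000e-01] 5.739
```

```bash
cat >> h.py <<'E'
CELL=np.array([646.6,99.5,78.])
def place(hseat,vel=60,x=0.,y=0.):
    """held part: bring above the mouth, lower along the axis until it meets resistance; returns TCP height"""
    p,o=cpose(hseat+75,0,x,y); ctrl.move_to(p,o); p,o=cpose(hseat+38,0,x,y); ctrl.move_l(p,vel=150); ctrl.wait(.1)
    f0=ctrl.get_state()["force"]; C=cellR(PSI)
    for h in [30,22,15,10,7,5,4,3,2,1.5,1,.5,0,-.5,-1,-1.5,-2]:
        p,o=cpose(hseat+h,0,x,y); ctrl.move_l(p,vel=vel if h>4 else 15); ctrl.wait(.03)
        s=ctrl.get_state(); f=C.T@(s["force"]-f0); e=C.T@(s["eef_pos"]-CELL)
        print(h,T(),"f",f.round(1),"tcp",e.round(1),"op",round(s["opening"],1))
        if f[2]>4 or np.linalg.norm(f)>12: break
    return hseat+h
def release(h,x=0.,y=0.,op=60):
    ctrl.command_gripper(op); ctrl.wait(.3)
    s=ctrl.get_state(); print("rel",T(),s["force"].round(1))
    ctrl.move_l(cpose(h+70,0,x,y)[0],vel=150); print("up",T())
E
python3 - <<'E'
from h import *
p=(451.2,-184.4)
ctrl.move_to([*p,80],down(180)); ctrl.move_l([*p,21.5],vel=150)
ctrl.command_gripper(40,30); s=ctrl.get_state(); print(T(),s["opening"],s["eef_pos"].round(1)); zg=s["eef_pos"][2]
ctrl.move_l([*p,120],vel=250); s=ctrl.get_state(); print(T(),"held",s["opening"],s["finger_force"])
print(zg-9); h=place(6+zg-9); print("stopped",h)
E
```

```text
8.97 45.9901298683099 [ 452.3 -184.6   23. ]
9.51 held 45.65481644861329 30.841117333620787
14.02391021200157
30 11.53 f [ 0.5 -0.2  0. ] tcp [-0.   0.  50.1] op 46.0
22 11.84 f [ 0.9 -0.8  0.2] tcp [-0.4  0.  41.7] op 45.8
15 12.14 f [ 1.2 -0.4 -0.2] tcp [-0.3 -0.  34.7] op 45.9
10 12.43 f [0.9 0.5 2. ] tcp [-0.2 -0.  29.8] op 45.6
7 12.71 f [ 1.  -0.1  0.1] tcp [-0.1 -0.  26.9] op 45.8
5 12.99 f [ 0.9 -0.6  1.4] tcp [-0.1  0.  25. ] op 45.4
4 13.28 f [ 0.6 -0.6 -0.6] tcp [-0.1 -0.  24. ] op 45.5
3 13.56 f [-0.3 -0.4 -0. ] tcp [-0.  0. 23.] op 45.7
2 13.84 f [ 1.2 -1.2  1.7] tcp [-0.  0. 22.] op 45.7
1.5 14.12 f [ 0.2 -0.4  0.8] tcp [-0.  -0.  21.5] op 45.8
1 14.41 f [ 0.6  0.3 -0.1] tcp [-0. -0. 21.] op 46.0
0.5 14.69 f [ 1.1 -0.5  1. ] tcp [-0.1  0.  20.5] op 45.9
0 14.97 f [0.  0.5 1.3] tcp [-0. -0. 20.] op 45.7
-0.5 15.26 f [ 0.2 -1.   2. ] tcp [ 0.   0.  19.5] op 45.7
-1 15.54 f [-0.4 -0.2  7.4] tcp [ 0.  -0.  19.5] op 45.9
stopped 19.02391021200157
```

Run:
```python
from h import *
import pickle
ctrl.move_l(cpose(19.5,0)[0],vel=15)
release(19.5)
p=(447.8,11.0)
ctrl.move_to([*p,110],down(90)); print(T())
S={n:optics.snapshot(n) for n in ["scene","top"]}; pickle.dump(S,open("S2.pkl","wb"))
f=lambda s,b:cv2.resize(s["img"][b[1]:b[3],b[0]:b[2]],(390,400),interpolation=cv2.INTER_CUBIC)
cv2.imwrite("pics/c.png",np.hstack([f(S["scene"],(310,235,360,286)),f(S["top"],(296,115,346,166))]))
```

```text
rel 16.38 [0.6 0.1 0.9]
up 17.0
18.36
```

View pics/c.png

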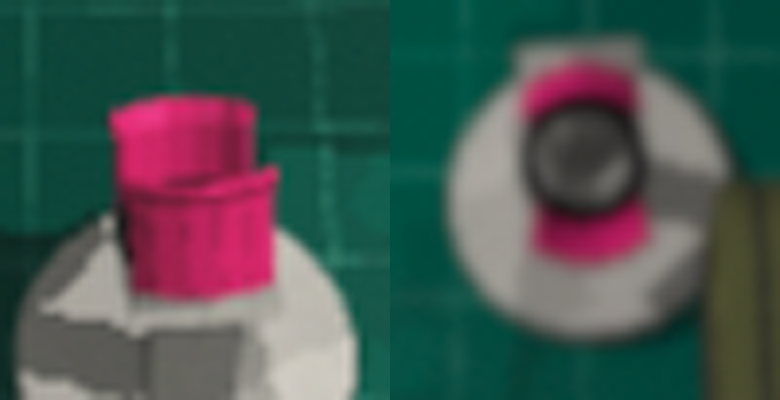

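The top crop shows the spacer lying centred between the pink walls, at about (583,157). Next is the lens.

Run:
```python
from h import *
p=(447.8,11.0)
squeeze2(p,21.,20); ctrl.wait(.1)
s=ctrl.get_state(); zg=s["eef_pos"][2]; print(s["eef_pos"].round(2))
ctrl.move_l([*p,120],vel=200); s=ctrl.get_state(); print(T(),"held",s["opening"],s["finger_force"])
h=place(17+zg-8); print("stopped",h,zg)
```

```text
at 19.32 [-0.1 -0.3 -0.4]
sq1 19.57 47.0 20.6 [449.1  11.1  22.2]
sq2 21.52 46.9 20.4 [447.8  11.   21.1]
[447.85  11.    21.11]
22.26 held 46.83688480133363 20.6983083486557
30 23.82 f [-0.5 -2.2 -1. ] tcp [-0.1 -0.  60.2] op 46.6
22 24.14 f [-0.2 -0.2 -0.8] tcp [-0.4 -0.  51.8] op 46.5
15 24.44 f [ 0.4 -0.1 -0.7] tcp [-0.3 -0.  44.8] op 46.6
10 24.73 f [ 0.3 -0.9 -1.7] tcp [-0.2 -0.  39.9] op 46.8
7 25.01 f [-1.   0.3 -0.8] tcp [-0.1 -0.  37. ] op 47.0
5 25.29 f [ 0.6  0.1 -1.8] tcp [-0.1 -0.  35.1] op 47.1
4 25.57 f [-0.6  0.6 -0.2] tcp [-0.   0.  34.1] op 46.6
3 25.86 f [-0.1 -0.4 -1. ] tcp [-0.  -0.  33.1] op 46.8
2 26.14 f [ 0.5 -1.  -1. ] tcp [-0.1  0.  32.1] op 46.9
1.5 26.43 f [-0.4  0.  -0.8] tcp [ 0.   0.  31.6] op 46.9
1 26.71 f [-0.2 -0.6 -1.2] tcp [-0.   0.  31.1] op 46.6
0.5 26.99 f [-1.5 -1.8 -0.6] tcp [-0.  -0.  30.6] op 46.7
0 27.27 f [ 0.1 -0.9 -0.3] tcp [ 0.   0.  30.1] op 46.6
-0.5 27.56 f [-0.2 -0.8 -0.3] tcp [ 0.  -0.  29.6] op 46.9
-1 27.84 f [-0.8 -0.9  6.5] tcp [ 0.  -0.  29.5] op 47.3
stopped 29.110960071424486 21.110960071424483
```

Run:
```python
from h import *
ctrl.move_l(cpose(29.4,0)[0],vel=15)
release(29.4)
p=(471.,224.5)
ctrl.move_to([*p,110],down(90)); print(T())
S={n:optics.snapshot(n) for n in ["scene","top"]}
f=lambda s,b:cv2.resize(s["img"][b[1]:b[3],b[0]:b[2]],(390,400),interpolation=cv2.INTER_CUBIC)
cv2.imwrite("pics/d.png",np.hstack([f(S["scene"],(310,235,360,286)),f(S["top"],(296,115,346,166))]))
```

```text
rel 28.68 [-0.8  0.7 -0.3]
up 29.29
30.98
```

View pics/d.png

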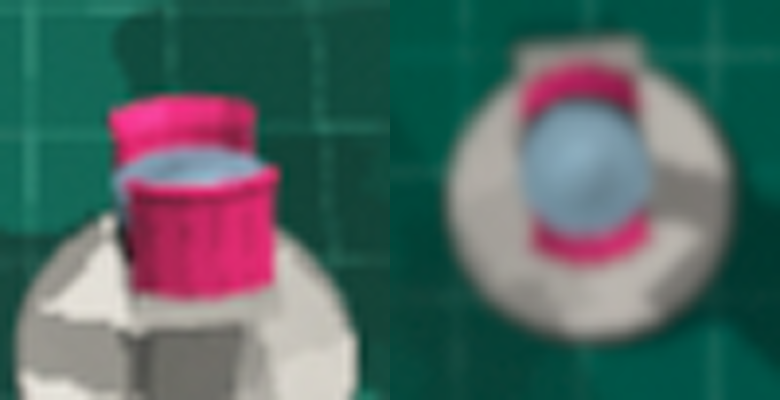

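The lens sits level in the cell, dome up, at about (587,168) in the top crop. I'll lower the brass ring 2 mm down-slope of the axis so that it clears the dome, because the lens has slid towards the low wall.

Run:
```python
from h import *
p=(471.,224.5)
squeeze2(p,21.,30); ctrl.wait(.1)
s=ctrl.get_state(); zg=s["eef_pos"][2]; print(s["eef_pos"].round(2))
ctrl.move_l([*p,140],vel=200); s=ctrl.get_state(); print(T(),"held",s["opening"],s["finger_force"])
h=place(27+zg-8,x=-2); print("stopped",h,zg)
```

```text
at 31.94 [0.3 0.3 0.4]
sq1 32.23 46.1 30.4 [472.3 225.1  22.7]
sq2 34.19 45.9 30.7 [471.1 224.5  21.2]
[471.11 224.54  21.25]
35.03 held 45.473916116787045 30.79382188618183
30 36.67 f [0.1 0.2 0.9] tcp [-2.1 -0.  70.3] op 45.4
22 36.98 f [0.3 0.5 1.2] tcp [-2.4 -0.1 62. ] op 46.0
15 37.28 f [0.4 0.3 0.9] tcp [-2.3 -0.  55. ] op 45.7
10 37.57 f [ 0.7 -0.2  1.5] tcp [-2.2 -0.  50. ] op 46.0
7 37.85 f [-0.1  0.7  0.8] tcp [-2.1 -0.  47.2] op 46.0
5 38.13 f [ 0.4 -0.4  1.8] tcp [-2.  -0.  45.2] op 46.0
4 38.42 f [-0.5 -0.1 -0.4] tcp [-2.  -0.  44.2] op 45.9
3 38.7 f [ 0.1 -0.2  0.4] tcp [-2.1 -0.  43.2] op 46.2
2 38.98 f [0.1 0.1 1.4] tcp [-2.1 -0.  42.2] op 45.7
1.5 39.27 f [-0.   0.3  0.1] tcp [-2.  -0.  41.7] op 46.1
1 39.55 f [0.9 0.4 1.1] tcp [-2.   0.  41.2] op 45.6
0.5 39.83 f [0.7 0.2 1.1] tcp [-2.1 -0.  40.7] op 46.1
0 40.12 f [-0.3  0.2  1.5] tcp [-2.  -0.  40.2] op 46.1
-0.5 40.4 f [0.8 1.  0.4] tcp [-2.  -0.  39.8] op 45.9
-1 40.68 f [-1.1  0.6  7.8] tcp [-1.9 -0.1 39.6] op 45.8
stopped 39.24823969173869 21.24823969173869
```

Run:
```python
from h import *
ctrl.move_l(cpose(39.6,0,-2)[0],vel=15)
release(39.6,x=-2)
ctrl.move_to([400,-60,250],down(180)); print(T())
S={n:optics.snapshot(n) for n in ["scene","top"]}
f=lambda s,b:cv2.resize(s["img"][b[1]:b[3],b[0]:b[2]],(390,400),interpolation=cv2.INTER_CUBIC)
cv2.imwrite("pics/e.png",np.hstack([f(S["scene"],(310,235,360,286)),f(S["top"],(296,115,346,166))]))
```

```text
rel 41.52 [-0.1 -0.1  0.3]
up 42.14
43.15
```

View pics/e.png

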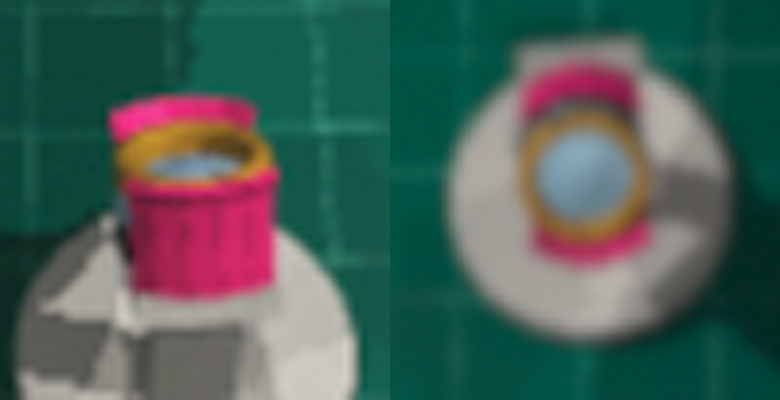

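The brass ring lies square on the lens between the walls, at about (585,175) in the top crop, and all the fingers are clear.

```bash
python3 -c "
from station import job
print(job.close_job())"
```

```text
the job is handed in; nothing more can be done
None
```

The spacer, the lens (dome up) and the brass ring are seated in that order in the cell and let go, and the job was handed in at about 43 s; the last pictures show them square and the fingers clear, but the hand-in returned no verdict.

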